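Set the e-file speed dial and start the console

ROBOT

A 6-joint arm with a two-finger parallel gripper is mounted at the origin on a cart in front of the work surface, level with it; the furniture and walls round the work are solid. World frame = base frame: x ahead of the robot, y to its left, z up, the work surface at z = 0. Lengths are in m, angles in rad, forces in N, time in s.
With the tool pointing down it reaches from about 0.25 to 0.775 m from the base axis. Payload 4 kg.
Tool frame: the origin (TCP) lies on the centre line of the jaws, within the pads' length; the fingertips stand 14 mm ahead of it and the grasp point (between the pads) lies 5 mm behind it (robot.tcp_to_tips is the distance from the TCP to the fingertips, in m); z points along the fingers, y is the line along which they close (so a half turn about z gives the same grasp; the last joint's range is limited). The gripper opens to 94 mm and grips with 3 to 60 N. Pads are 16 mm wide; open, the fingers measure 119 mm over their backs; the gripper's body (75 mm by 177 mm) begins 78 mm behind the grasp point.
Start: joints at [1.041, 0.087, 1.371, -0, 1.684, -0.103], TCP at [0.228, 0.501, 0.199] pointing down, gripper open.
Joint ranges: [-3.1, 3.1], [-0.76, 2.03], [0.27, 2.55], [-1.08, 4.22], [0.17, 2.65], [-2.57, 2.57]. Speed limits (rad/s): [2.79, 2.79, 3.14, 3.14, 3.14, 3.14].

INTERFACE

Orientations are given as [roll, pitch, yaw] about the fixed x, y, z axes, in that order (R = Rz(yaw) Ry(pitch) Rx(roll)).
In Python, from bench import robot gives the robot as it stands.
- The arm moves only by the tool carry_out, never from a script. Its argument "increments" is a list of rows, each a list of 3 entries, a list of its own where there are three numbers: the closure in counts, from 0 (fully open) to 255 (shut), then the shift along the tool's x, y, z in mm, then the turn about the tool's z in degrees. In form: [[fingers, [dx, dy, dz], twist], ...]. A call has 1 to 8 rows; each row shifts and turns the commanded pose from where the row before left it, along the tool's axes as they then stand; what a row does not reach is not made up. A row lasts 1/10 s, in which the tool goes at most 50 mm and 8.59 degrees, less where a joint would pass 70% of its speed; a pose out of reach is approached as far as the arm can. A call with a gripper value outside its range is refused whole. The fingers move at their own pace and stop on an object; the grip force is fixed at half the most. Time passes only in rows, so rows that do not move let the fingers close. It gives the time, the measured TCP pose, the force, the opening and the grip force at its end, in the units of the state.
- robot.get_obs(): the state, without advancing time (a new reading comes with each control period).
- robot.snapshot(name): name is "scene" or "top" or "wrist"; returns the picture (384x512x3 uint8, blue, green, red); there is no depth.
- robot.get_calibration(name): a dict with "vfov" (degrees; the focal length in pixels is half the picture's height over the tangent of half this angle, whatever the lens; pixels are square), "cx", "cy" (the principal point, pixels), "T" (4x4, takes a point from camera to world coordinates). Camera axes: x right, y down, z forward; pixel columns grow to the right and rows downward; lengths in m; the calibration is good to about 2 mm. A picture is of the moment at which its call begins: read the wrist's pose just before it. get_calibration takes no time and is no camera call; for the wrist camera it gives the pose at the moment of the call.
- robot.close_job(): hands the job in; it is judged then, once.
The state is a dict: "time": time; "joint_positions": joint angles; "qvel": joint speeds; "joint_torque": joint torques, N m; "tool_pos": TCP position; "ee_rot": TCP orientation; "wrist_force": force on the tool from outside, world axes, zero at the start; "wrist_torque": the same for the moment, N m; "width": finger opening in m; "finger_force": force on a finger pad.
Only numpy, scipy, OpenCV 4.12 (cv2) and the standard library are available. Lean on these libraries where they do the work, as an engineer would, in place of code of your own. Each camera call takes 0.05 s, during which the arm holds its last target. There are 200 camera calls.

TASK

Set the e-file console: with a fingertip pressed lightly on the face of its big knurled dial, turn the dial clockwise until it has clicked in with its pointer at the one long tick, and let go of it. Only then push the round start button in front of the dial fully down and let it come up again. Touch only, without pressing hard, and leave the jars and bottles on and beside the console where they are.

Things in the scene. Friction and masses are not known exactly. Their poses are not given: they have to be found in the camera images.
- console: white e-file speed console: a box 210 mm (its x) by 125 mm (its y), 37 mm thick, its flat deck 155 mm above the table, on a round 40 mm pedestal screwed to the right-hand table (62 mm foot flange). Origin: centre of the foot, on the table; z up; its front (-x) faces the robot, yaw -0.4 to 0.3 rad. On the deck's middle line (y = 0): the dial at the centre, the start button 85 mm in front (-x)
- dial_center (a point): point on the dial's axis at the height of its flat face (163 mm above the table, 8 mm above the deck) with nothing pressing; fixed to the console, axes as the console's. The dial is a black disc 86 mm in diameter (too wide and low to pinch): smooth aluminium out to 19 mm from the axis, then knurled rubber out to 41 mm.
- dial_float (a joint): how far the dial is pressed down, m: 0 is up, 0.004 is on a hard stop. The dial is sprung: it starts to sink at about 1.5 N and takes 1.2 N more for each mm. Turning the dial over a click takes about 0.03 N m; a fingertip pressing 4 to 5 N at 28 mm from the axis drags it along
- dial (a joint): angle of the dial, rad, grows as it turns clockwise seen from above. Six click positions 0.524 rad apart (0 to 2.618), one per tick on the deck; end stops just outside them. Let go, it springs to the nearest click position and stays. The long tick is the fourth, 1.571. It starts at one of the first three
- dial_pointer (a point): white radial bar on the dial's face, 22 mm long, 5 mm wide, this point 31.5 mm from the axis, turns with the dial. At dial value 0 it points to the console's +y (left), at 1.571 to the console's +x (away from the robot, to the long tick)
- long_tick (a point): middle of the long tick, a dark bar 22 mm long and 6 mm wide on the deck beyond the dial (console's +x side), 61 mm from the dial's axis; the five others are 8 mm long
- start_top (a point): centre of the top of the start button, a round white push button 26 mm across, its top 164 mm above the table and 5 mm above its grey collar; it goes down with the button
- start (a joint): travel of the start button, m: 0 is up, 0.004 fully down (about 4 N); springs back when let go
- dappen_jar: small round jar with lid, 35 mm wide, 30 mm high, standing on the console's rear left corner; leave alone. Origin: centre of its underside
- glue_bottle: small glue bottle, 18 mm wide, 62 mm high, standing on the console's rear right corner; leave alone. Origin: centre of its underside
- polish_bottle: square polish bottle with tall cap, 27x27x81 mm, standing on the table near its front edge; leave alone. Origin: centre of its underside
- pink_jar: tall jar with ribbed lid, 43 mm wide, 88 mm high, standing on the table near its front edge, right of the polish bottle; leave alone. Origin: centre of its underside
- acrylic_guard: keep clear: fixed clear acrylic sheet, 4 mm thick, upright across the front of the left-hand table in the plane x = 0.328 m, from y = 0.01 to 0.74 m, up to 0.70 m above the table; with the arm swung out to the left it stands between robot and table, so fold the arm before swinging right past it. Origin: middle of its foot
- wrap_box: keep clear: fixed open carton 285 mm (along world x) by 220 mm (along world y), walls 112 mm high, on the table right of the pedestal, partly under the console's right side. Origin: centre of its underside
- remover_can: keep clear: fixed round can, 168 mm wide, 196 mm high, standing on the table in front of the carton, right of the console. Origin: centre of its underside

How it is judged:
By the outcome, as a careful person would: the job done as asked, in the order asked, and still so for the second after the job is handed in, with the robot touching nothing.
It also fails if it takes over 67 s, if anything falls off the work surface, if the arm or the gripper's body presses on something with over 40 N, if the wrist force passes 120 N, or if a joint passes its speed limit or range.

## Working session

There is one attempt and no reset: what is moved stays moved. The work goes in short steps, Python scripts to look and compute and a tool call to move; the robot and the scene stay as the last step left them, time stands still between calls to the robot, and variables do not carry over. Pictures are saved under pics/ and viewed, at most 10 in all, crops included, and the job is handed in when it is done.

Besides the shell and the picture viewer there is one more tool, called after "Call:" as name(argument=value, ...), one argument or row to a line, values as JSON. carry_out: Moves the arm, as the interface text tells. Its arguments: {"type":"object","properties":{"increments":{"type":"array","items":{"type":"array"}}},"required":["increments"]}

```bash
mkdir -p pics; ls; python3 - <<'E'
from bench import robot
import cv2,numpy as np
o=robot.get_obs();print(o)
for n in("scene","top"):
    c=robot.get_calibration(n);print(n,c)
    cv2.imwrite(f"pics/{n}0.png",robot.snapshot(n))
a=[cv2.imread(f"pics/{n}0.png") for n in("scene","top")]
for n,i in zip("st",a): cv2.imwrite(f"pics/{n}_big.png",cv2.resize(i,(800,600),interpolation=cv2.INTER_CUBIC))
print(robot.tcp_to_tips)
E
```

```text
pics
{'time': 0.0, 'joint_positions': array([ 1.04090816e+00,  8.79659128e-02,  1.37225033e+00, -1.38328750e-05,
        1.68361620e+00, -1.03105288e-01]), 'qvel': array([-1.19394428e-03, -1.10691652e-03,  1.31267216e-04,  8.40970778e-05,
       -1.50780990e-03,  2.55601158e-04]), 'joint_torque': array([ 4.85891560e-04, -3.40182531e+01, -3.02428114e+01,  7.19439215e-02,
        3.28710792e-02, -1.48907866e-04]), 'tool_pos': array([0.22739074, 0.50016592, 0.19810024]), 'ee_rot': array([-3.13936335e+00, -2.16849190e-04,  2.71480799e+00]), 'wrist_force': array([-0.58488261, -0.15535824, -0.11780818]), 'wrist_torque': array([-0.03187561,  0.01844841,  0.01311703]), 'finger_force': 0.0, 'width': 0.09436226785965388}
scene {'vfov': 52.9227715876015, 'cx': 262.016781396747, 'cy': 187.4454936634613, 'T': array([[ 0.95645234, -0.10515695,  0.27228835,  0.21311326],
       [-0.29117886, -0.4087488 ,  0.86495046, -1.04962963],
       [ 0.02034198, -0.9065685 , -0.42156822,  0.60346986],
       [ 0.        ,  0.        ,  0.        ,  1.        ]])}
top {'vfov': 52.45913944007068, 'cx': 251.94686411629786, 'cy': 196.2980451485536, 'T': array([[ 0.00991513, -0.99195262,  0.12622083,  0.3552738 ],
       [-0.99993981, -0.01042866, -0.00340833, -0.03745209],
       [ 0.00469721, -0.12617944, -0.99199631,  1.29766997],
       [ 0.        ,  0.        ,  0.        ,  1.        ]])}
0.014
```

View pics/s_big.png

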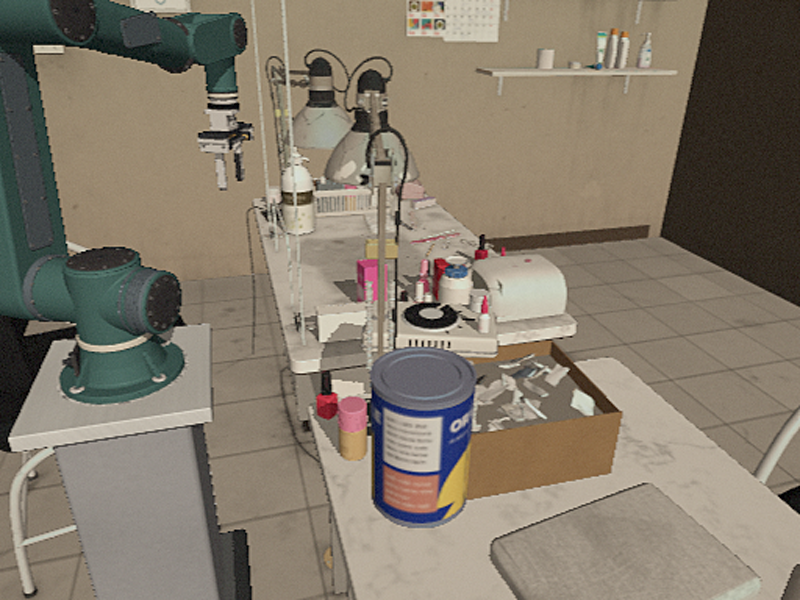

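View pics/t_big.png

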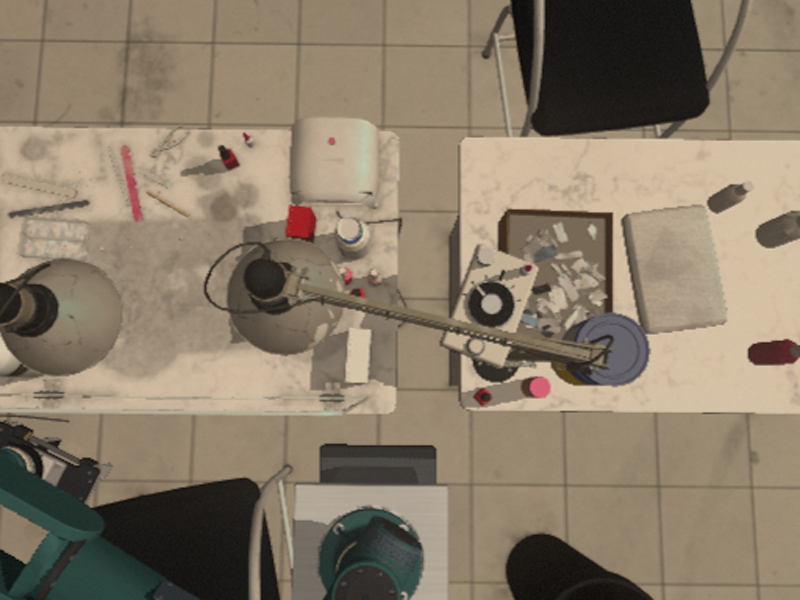

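The scene view shows the console behind the blue can, with its dial near (430,316). The top view shows the dial near (491,304), the button near (476,346), and a lamp boom crossing over the button area. I'll triangulate the boom and zoom in.

```bash
cat > h.py <<'E'
import numpy as np,cv2
from bench import robot
def ray(n,u,v,c=None):
    c=c or robot.get_calibration(n);f=192/np.tan(np.radians(c["vfov"]/2))
    d=c["T"][:3,:3]@np.array([(u-c["cx"])/f,(v-c["cy"])/f,1]);return c["T"][:3,3],d/np.linalg.norm(d)
def onz(n,u,v,z,c=None):
    p,d=ray(n,u,v,c);return p+d*(z-p[2])/d[2]
def proj(n,P,c=None):
    c=c or robot.get_calibration(n);f=192/np.tan(np.radians(c["vfov"]/2))
    q=np.linalg.inv(c["T"])@np.r_[P,1];return q[:2]/q[2]*f+[c["cx"],c["cy"]]
E
python3 - <<'E'
from h import *
t=cv2.imread("pics/top0.png");s=cv2.imread("pics/scene0.png")
cv2.imwrite("pics/tc.png",cv2.resize(t[140:270,275:425],(780,600*780//780*676//600),interpolation=cv2.INTER_CUBIC)[:600])
a=cv2.resize(s[80:290,190:330],(400,600),interpolation=cv2.INTER_CUBIC);b=cv2.resize(t[150:250,270:350],(400,500),interpolation=cv2.INTER_CUBIC)
im=np.zeros((600,800,3),np.uint8);im[:,:400]=a;im[:500,400:]=b;cv2.imwrite("pics/mix.png",im)
k=.64
# boom: plane from two top pixels, intersect with scene pixels
p,d1=ray("top",310*k,290*k);_,d2=ray("top",600*k,350*k);n=np.cross(d1,d2)
for u,v in((380,150),(380,250),(381,345)):
    q,e=ray("scene",u*k,v*k);print("boom",q+e*(n@(p-q))/(n@e))
D=onz("top",491*k,304*k,.163);B=onz("top",476*k,346*k,.164);print("dial",D,"btn",B,np.linalg.norm(D-B),"yaw",np.arctan2(*(D-B)[1::-1]))
print(onz("top",482*k,397*k,.081),onz("top",539*k,387*k,.088),onz("top",612*k,348*k,.196))
E
```

```text
boom [ 0.45511567 -0.10691534  0.40291593]
boom [ 1.07499159  2.30834014 -0.72035865]
boom [-0.33163531 -3.15575649  1.85445815]
dial [ 0.50672232 -0.2243789   0.163     ] btn [ 0.42736864 -0.19544181  0.164     ] 0.08447106857223449 yaw -0.3496745248603509
[ 0.33187444 -0.21816399  0.081     ] [ 0.35262557 -0.32975681  0.088     ] [ 0.42422711 -0.43744896  0.196     ]
```

View pics/mix.png

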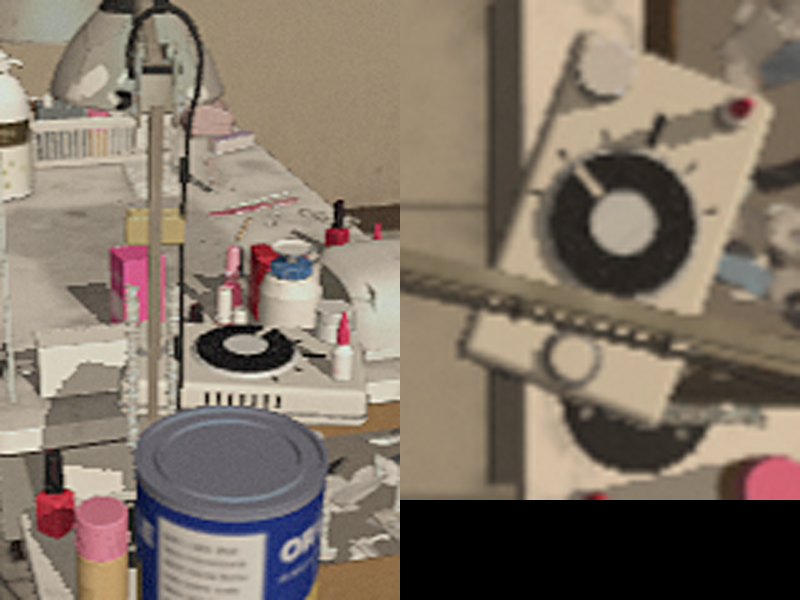

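```bash
python3 - <<'E'
from h import *
k=.64
for nm,u,v in(("cap",265,278),("joint",303,287),("mid",400,308),("overcons",490,328),("elbow",602,350)):
    print(nm)
    for z in(0.02,.1,.2,.3,.4,.5,.6,.7,.8,.9,1.):
        P=onz("top",u*k,v*k,z);print("  ",z,P[:2].round(3),(proj("scene",P)/k).round())
E
```

```text
cap
   0.02 [0.577 0.232] [394. 279.]
   0.1 [0.563 0.215] [390. 251.]
   0.2 [0.545 0.194] [386. 213.]
   0.3 [0.528 0.173] [380. 171.]
   0.4 [0.511 0.152] [375. 124.]
   0.5 [0.493 0.131] [368.  72.]
   0.6 [0.476 0.11 ] [361.  14.]
   0.7 [0.459 0.089] [353. -52.]
   0.8 [0.441 0.068] [ 344. -127.]
   0.9 [0.424 0.047] [ 333. -213.]
   1.0 [0.407 0.025] [ 321. -313.]
joint
   0.02 [0.558 0.151] [396. 294.]
   0.1 [0.545 0.139] [392. 264.]
   0.2 [0.529 0.124] [387. 223.]
   0.3 [0.514 0.11 ] [381. 178.]
   0.4 [0.498 0.095] [375. 129.]
   0.5 [0.482 0.08 ] [369.  75.]
   0.6 [0.466 0.065] [361.  14.]
   0.7 [0.45  0.051] [353. -54.]
   0.8 [0.434 0.036] [ 343. -131.]
   0.9 [0.418 0.021] [ 332. -219.]
   1.0 [0.403 0.006] [ 320. -320.]
mid
   0.02 [ 0.515 -0.055] [403. 339.]
   0.1 [ 0.505 -0.054] [399. 303.]
   0.2 [ 0.493 -0.053] [393. 254.]
   0.3 [ 0.48  -0.051] [386. 202.]
   0.4 [ 0.468 -0.05 ] [379. 145.]
   0.5 [ 0.455 -0.049] [371.  82.]
   0.6 [ 0.443 -0.047] [363.  14.]
   0.7 [ 0.43  -0.046] [353. -61.]
   0.8 [ 0.418 -0.044] [ 343. -144.]
   0.9 [ 0.405 -0.043] [ 331. -236.]
   1.0 [ 0.393 -0.042] [ 318. -339.]
overcons
   0.02 [ 0.475 -0.245] [412. 396.]
   0.1 [ 0.467 -0.232] [406. 351.]
   0.2 [ 0.458 -0.216] [399. 292.]
   0.3 [ 0.449 -0.2  ] [391. 230.]
   0.4 [ 0.439 -0.183] [382. 163.]
   0.5 [ 0.43  -0.167] [373.  91.]
   0.6 [ 0.421 -0.151] [364.  14.]
   0.7 [ 0.411 -0.135] [353. -68.]
   0.8 [ 0.402 -0.118] [ 342. -158.]
   0.9 [ 0.392 -0.102] [ 330. -254.]
   1.0 [ 0.383 -0.086] [ 316. -359.]
elbow
   0.02 [ 0.431 -0.48 ] [432. 499.]
   0.1 [ 0.426 -0.452] [424. 438.]
   0.2 [ 0.42  -0.418] [414. 360.]
   0.3 [ 0.414 -0.383] [403. 278.]
   0.4 [ 0.408 -0.348] [392. 194.]
   0.5 [ 0.402 -0.314] [380. 106.]
   0.6 [ 0.397 -0.279] [368.  15.]
   0.7 [ 0.391 -0.245] [356. -80.]
   0.8 [ 0.385 -0.21 ] [ 343. -178.]
   0.9 [ 0.379 -0.175] [ 329. -281.]
   1.0 [ 0.373 -0.141] [ 315. -387.]
```

View pics/tc.png

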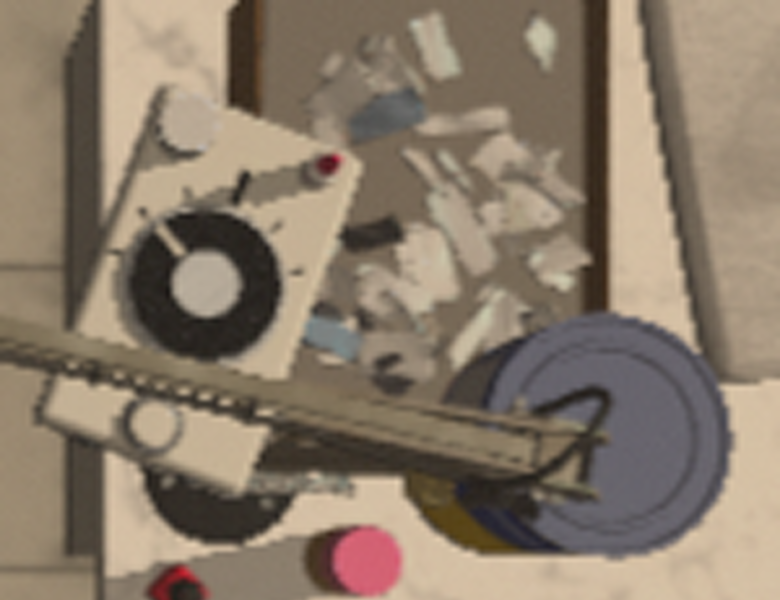

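Call:
carry_out(
  increments=[
    [255,[40,-18,0],0],
    [255,[0,0,0],-8.15],
    [255,[0,0,0],-8.15],
    [255,[0,0,0],-8.15],
    [255,[0,0,0],0],
  ],
)

```text
time: 0.6
tool_pos: [0.1836, 0.5006, 0.1987]
ee_rot: [-3.141, -0.0, 3.141]
wrist_force: [1.0, -0.6, 0.8]
width: 0.0575
finger_force: 0.0
```

```bash
python3 - <<'E'
from h import *
for z in(.2,.3,.4,.5,.55,.6,.65):print(z,(proj("scene",[.227,.5,z])/.64).round())
c=robot.get_calibration("wrist");print(c,robot.get_obs()["tool_pos"],robot.get_obs()["ee_rot"],robot.get_obs()["joint_positions"])
E
```

```text
0.2 [232. 186.]
0.3 [228. 146.]
0.4 [223. 103.]
0.5 [218.  58.]
0.55 [216.  34.]
0.6 [213.  10.]
0.65 [211. -15.]
{'vfov': 68.44307455490826, 'cx': 257.402892932402, 'cy': 190.4382832819627, 'T': array([[-1.94789644e-04,  9.65113611e-01,  2.61831396e-01,
         1.07610176e-01],
       [ 9.99999423e-01,  4.64696393e-04, -9.68926136e-04,
         5.01038637e-01],
       [-1.05679591e-03,  2.61831056e-01, -9.65113144e-01,
         3.84346455e-01],
       [ 0.00000000e+00,  0.00000000e+00,  0.00000000e+00,
         1.00000000e+00]])} [0.1835555  0.5005895  0.19871984] [-3.14066335e+00 -4.35777994e-04  3.14149584e+00] [ 1.11299860e+00  5.06312322e-02  1.41064907e+00 -1.98429491e-05
  1.68133856e+00 -4.57703296e-01]
```

Call:
carry_out(
  increments=[
    [255,[0,-48,0],0],
    [255,[0,-48,0],0],
    [255,[0,-48,0],0],
    [255,[0,-48,0],0],
    [255,[0,-48,0],0],
    [255,[-10,-48,0],0],
    [255,[-20,-48,0],0],
    [255,[-20,-40,0],0],
  ],
)

```text
time: 1.4
tool_pos: [0.2328, 0.125, 0.1994]
ee_rot: [3.141, 0.002, 3.139]
wrist_force: [1.8, 0.3, -0.0]
width: 0.0005
finger_force: 0.0
```

Call:
carry_out(
  increments=[
    [255,[-15,-40,0],0],
    [255,[-12,-40,0],0],
    [255,[-5,-40,0],0],
    [255,[0,-40,-10],0],
    [255,[0,-40,-10],0],
    [255,[0,-30,-10],0],
    [255,[0,-20,-10],0],
    [255,[0,0,0],0],
  ],
)

```text
time: 2.2
tool_pos: [0.2651, -0.1254, 0.24]
ee_rot: [-3.141, 0.001, 3.133]
wrist_force: [0.7, 0.9, -0.7]
width: 0.0004
finger_force: 0.0
```

```bash
python3 - <<'E'
from h import *
c=robot.get_calibration("wrist");i=robot.snapshot("wrist");np.save("w1.npy",c["T"])
cv2.imwrite("pics/w1.png",cv2.resize(i,(800,600),interpolation=cv2.INTER_CUBIC));cv2.imwrite("pics/w1o.png",i)
o=robot.get_obs();print(o["tool_pos"],c["T"][:3,3],o["joint_positions"])
cv2.imwrite("pics/s1.png",robot.snapshot("scene"))
E
```

```text
[ 0.26495461 -0.12393875  0.23936088] [ 0.18891619 -0.12429621  0.42557256] [-6.32870986e-01 -5.12451651e-01  1.78172293e+00  5.12886141e-04
  1.87248566e+00 -2.19790312e+00]
```

View pics/w1.png

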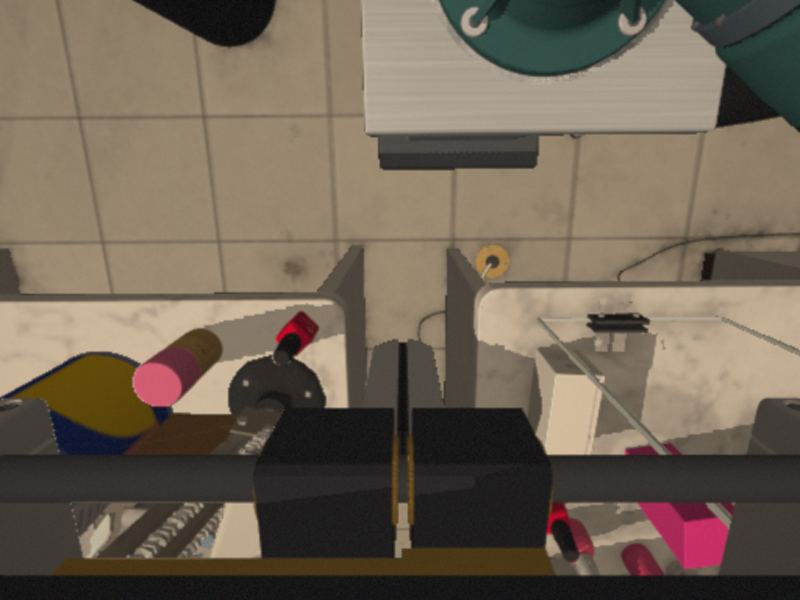

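The wrist view shows the lamp's base disc at about (277,395) and its sprung lower arm leaning toward the can. The boom is therefore about 0.45 m up, near the dial. I'll turn the camera to the far side and come in from above.

Call:
carry_out(
  increments=[
    [255,[0,0,-18],8.57],
    [255,[0,0,-18],8.57],
    [255,[0,0,-18],8.57],
    [255,[0,0,-18],8.57],
    [255,[0,0,-18],8.57],
    [255,[0,0,-18],8.57],
    [255,[0,0,-18],8.57],
    [255,[0,0,-18],8.57],
  ],
)

```text
time: 3.1
tool_pos: [0.2649, -0.1217, 0.3834]
ee_rot: [-3.142, -0.001, 1.94]
wrist_force: [0.8, -0.4, -1.0]
width: -0.0
finger_force: 0.0
```

Call:
carry_out(
  increments=[
    [255,[0,0,-18],8.57],
    [255,[0,0,-18],8.57],
    [255,[0,0,-18],8.57],
    [255,[0,0,-18],8.57],
    [255,[0,0,-18],8.57],
    [255,[0,0,-18],8.57],
    [255,[0,0,-18],8.57],
    [255,[0,0,-18],8.57],
  ],
)

```text
time: 3.9
tool_pos: [0.265, -0.1218, 0.5276]
ee_rot: [-3.141, -0.0, 0.744]
wrist_force: [0.7, -0.3, 0.3]
width: 0.0004
finger_force: 0.0
```

Call:
carry_out(
  increments=[
    [255,[0,0,-18],8.57],
    [255,[0,0,-18],8.57],
    [255,[0,0,-18],8.57],
    [255,[0,0,-18],8.57],
    [255,[0,0,-18],8.57],
    [255,[0,0,0],0.03],
    [255,[0,0,0],0],
  ],
)

```text
time: 4.6
tool_pos: [0.2653, -0.1226, 0.6169]
ee_rot: [-3.141, 0.0, 0.005]
wrist_force: [0.3, 0.7, -0.0]
width: 0.0002
finger_force: 0.0
```

```bash
python3 - <<'E'
from h import *
c=robot.get_calibration("wrist");i=robot.snapshot("wrist")
cv2.imwrite("pics/w2.png",cv2.resize(i,(800,600),interpolation=cv2.INTER_CUBIC))
np.save("w2.npy",c["T"])
o=robot.get_obs();print(o["tool_pos"],o["ee_rot"],c["T"][:3,3],o["joint_positions"])
for n,P in(("dial",[.507,-.224,.163]),("E",[.406,-.335,.44]),("boom",[.434,-.174,.46])):print(n,proj("wrist",P,c)/.64)
E
```

```text
[ 0.26519638 -0.12274231  0.61652826] [-3.14075467e+00  8.32950887e-04  3.79315086e-03] [ 0.34172564 -0.12206109  0.80246536] [-6.28624075e-01 -1.29058699e-01  6.73162551e-01  3.55297364e-04
  2.59865596e+00  9.38683547e-01]
dial [481.27703916  46.39968706]
E [684.64497309  90.8911564 ]
boom [477.73683986  40.34316203]
```

Call:
carry_out(
  increments=[
    [255,[30,20,0],0],
    [255,[40,25,0],0],
    [255,[40,25,0],0],
    [255,[30,10,0],0],
    [255,[0,0,0],0],
    [255,[0,0,0],0],
  ],
)

```text
time: 5.25
tool_pos: [0.4039, -0.2026, 0.612]
ee_rot: [-3.139, 0.003, 0.002]
wrist_force: [-0.4, 0.2, 0.0]
width: 0.0005
finger_force: 0.0
```

```bash
python3 - <<'E'
from h import *
c=robot.get_calibration("wrist");i=robot.snapshot("wrist")
cv2.imwrite("pics/w3o.png",i);cv2.imwrite("pics/w3.png",cv2.resize(i,(800,600),interpolation=cv2.INTER_CUBIC))
np.save("w3.npy",c["T"])
o=robot.get_obs();print(o["tool_pos"],o["ee_rot"],c["T"][:3,3],o["joint_positions"])
for n,P in(("dial",[.507,-.224,.163]),("E",[.406,-.335,.44]),("boom",[.434,-.174,.46])):print(n,proj("wrist",P,c)/.64)
E
```

```text
[ 0.40239665 -0.20170912  0.61414586] [ 3.14104168e+00 -1.38180347e-03  1.14996274e-03] [ 0.4807769  -0.20256465  0.79742483] [-5.90991070e-01  2.46089655e-01  2.76267586e-01  6.27909542e-04
  2.61778126e+00  9.79199622e-01]
dial [418.81197806 156.63305581]
E [563.27140335 270.64431157]
boom [365.68572549 239.70025214]
```

View pics/w3.png

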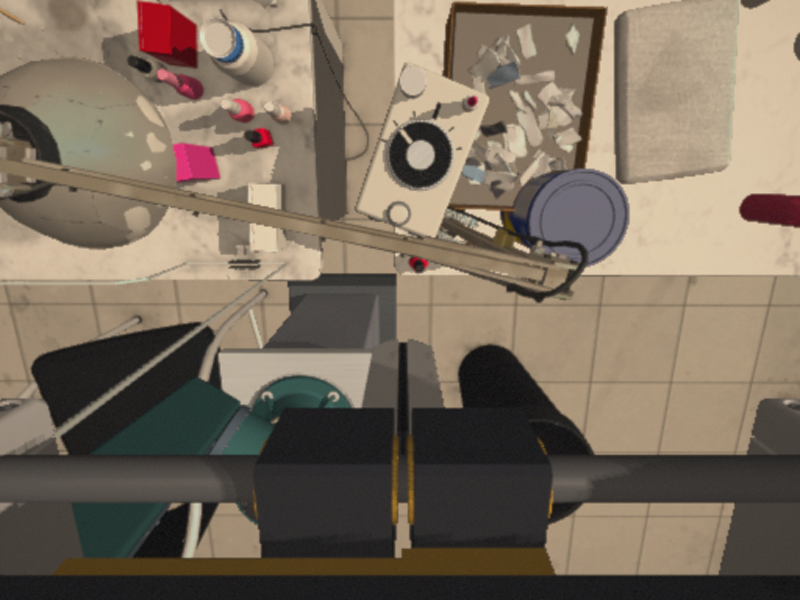

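The wrist view shows the dial at (420,154), the button at (398,213), the long tick at (436,111), and the boom running from (70,175) to (560,285).

```bash
python3 - <<'E'
from h import *
k=.64
c=robot.get_calibration("wrist");c["T"]=np.load("w3.npy")
p,d1=ray("top",310*k,290*k);_,d2=ray("top",600*k,350*k);n=np.cross(d1,d2)
for u,v in((80,175),(200,204),(300,224),(400,243),(500,264),(560,280)):
    q,e=ray("wrist",u*k,v*k,c);print("boom",(q+e*(n@(p-q))/(n@e)).round(3))
def ell(img,x0,y0,r):
    g=cv2.cvtColor(img,cv2.COLOR_BGR2GRAY);m=np.zeros_like(g);cv2.circle(m,(x0,y0),r,255,-1)
    b=((g<75)&(m>0)).astype(np.uint8);b=cv2.morphologyEx(b,cv2.MORPH_CLOSE,np.ones((3,3)))
    cs,_=cv2.findContours(b,cv2.RETR_EXTERNAL,cv2.CHAIN_APPROX_NONE);return cv2.fitEllipse(cv2.convexHull(max(cs,key=cv2.contourArea)))
w=cv2.imread("pics/w3o.png");t=cv2.imread("pics/top0.png")
e=ell(w,269,99,26);print(e,onz("wrist",*e[0],.161,c))
e=ell(t,314,195,19);print(e,onz("top",*e[0],.161))
for nm,u,v,z in(("btn",398,213,.164),("tick",436,111,.155),("ptr",404,137,.163)):print(nm,onz("wrist",u*k,v*k,z,c).round(4))
E
```

```text
boom [0.481 0.05  0.44 ]
boom [ 0.46  -0.048  0.455]
boom [ 0.445 -0.123  0.455]
boom [ 0.43  -0.2    0.452]
boom [ 0.414 -0.279  0.455]
boom [ 0.404 -0.323  0.467]
((268.38165283203125, 98.5947494506836), (39.26593017578125, 41.32094192504883), 11.73836612701416) [ 0.51046062 -0.22476139  0.161     ]
((313.7405090332031, 194.34820556640625), (28.319303512573242, 28.876279830932617), 102.02503967285156) [ 0.50760287 -0.22324305  0.161     ]
btn [ 0.4309 -0.1954  0.164 ]
tick [ 0.5662 -0.2468  0.155 ]
ptr [ 0.5323 -0.2036  0.163 ]
```

```bash
cat > kin.py <<'E'
import numpy as np
from scipy.optimize import least_squares,fsolve
dat=[(.08797,1.37225,np.hypot(.22739,.50017),.1981),(.05063,1.41065,np.hypot(.18356,.50059),.19872),(-.51245,1.78172,np.hypot(.26495,.12394),.23936),(-.12906,.67316,np.hypot(.2652,.12274),.61653),(.24609,.27627,np.hypot(.4024,.2017),.61415)]
def f(p,q2,q3):
    a,L1,L2,e,hz=p;s=q2+q3
    return a+L1*np.sin(q2)+L2*np.sin(s)+e*np.cos(s),hz+L1*np.cos(q2)+L2*np.cos(s)-e*np.sin(s)
def res(p):
    off=.0555;return np.ravel([(x-np.sqrt(r*r-off**2),y-z) for q2,q3,r,z in dat for x,y in[f(p,q2,q3)]])
s=least_squares(res,[0,.45,.45,0,-.1]);P=s.x
if __name__=="__main__":
    print(P,abs(s.fun).max())
    for r in(.45,.5,.55,.58,.61,.65,.7):
        for z in(.174,):
            q=fsolve(lambda q:np.array(f(P,*q))-[np.sqrt(r*r-.0555**2),z],[.1,1.4]);print(r,z,q,"forearm angle above horiz deg",90-np.degrees(sum(q)))
E
python3 kin.py
```

```text
[-3.54351672e-05  4.48778209e-01  4.99428748e-01  1.01295060e-01
 -2.03381939e-01] 0.0004942540290758801
0.45 0.174 [-0.13072282  1.63439278] forearm angle above horiz deg 3.8460575264018644
0.5 0.174 [-0.01701365  1.52813952] forearm angle above horiz deg 3.4188653899127246
0.55 0.174 [0.09456822 1.41271331] forearm angle above horiz deg 3.6391295152353678
0.58 0.174 [0.16116296 1.338575  ] forearm angle above horiz deg 4.071344107368546
0.61 0.174 [0.22797609 1.2603007 ] forearm angle above horiz deg 4.728021614983447
0.65 0.174 [0.31822027 1.1485052 ] forearm angle above horiz deg 5.962820459672216
0.7 0.174 [0.43493974 0.99389244] forearm angle above horiz deg 8.13394639189491
```

Call:
carry_out(
  increments=[
    [255,[0,0,35],0],
    [255,[20,0,30],0],
    [255,[35,0,20],0],
    [255,[35,0,0],0],
    [255,[30,0,10],0],
    [255,[0,0,40],0],
    [255,[0,0,40],0],
    [255,[0,0,0],0],
  ],
)

```text
time: 6.1
tool_pos: [0.5201, -0.2007, 0.4299]
ee_rot: [-3.133, 0.016, 0.001]
wrist_force: [1.7, -0.3, -1.5]
width: 0.0003
finger_force: 0.0
```

Call:
carry_out(
  increments=[
    [255,[0,0,40],0],
    [255,[0,0,40],0],
    [255,[0,0,30],0],
    [255,[0,0,20],0],
    [255,[0,0,0],0],
    [255,[0,0,0],0],
  ],
)

```text
time: 6.7
tool_pos: [0.5244, -0.2032, 0.3146]
ee_rot: [3.137, -0.009, -0.0]
wrist_force: [0.4, -0.1, 0.1]
width: 0.0005
finger_force: 0.0
```

```bash
python3 - <<'E'
from h import *
o=robot.get_obs();print(o["tool_pos"],o["ee_rot"],o["joint_positions"],o["joint_torque"])
s=robot.snapshot("scene");t=robot.snapshot("top")
im=np.zeros((600,800,3),np.uint8);im[:,:400]=cv2.resize(s[0:270,150:330],(400,600),interpolation=cv2.INTER_CUBIC)
im[:,400:]=cv2.resize(t[140:290,250:350],(400,600),interpolation=cv2.INTER_CUBIC);cv2.imwrite("pics/m2.png",im)
E
```

```text
[ 0.52442303 -0.20318912  0.31459022] [ 3.13728057e+00 -8.71955241e-03 -9.75709809e-05] [-4.70521287e-01  1.14853776e-01  1.11391143e+00  1.14778258e-04
  1.90310056e+00  1.10042938e+00] [-3.39273561e-02 -3.36355519e+01 -2.88173014e+01  4.30671719e-02
 -9.95607767e-02 -1.45203408e-03]
```

View pics/m2.png

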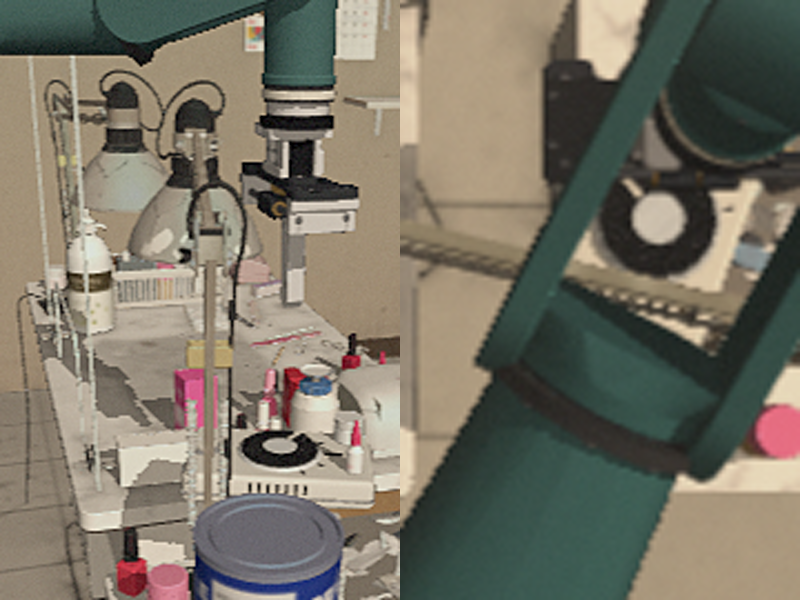

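```bash
python3 - <<'E'
from h import *
T=np.array([.5244,-.2032]);d=np.array([np.cos(-.4705),np.sin(-.4705)]);n=np.array([-d[1],d[0]])
for u,v in((150+40/2.222,55/2.222),(150+145/2.222,62/2.222),(150+200/2.222,40/2.222),(150+262/2.222,0)):
    p,r=ray("scene",u,v)
    for off in(0,-.06):
        A=T+n*off;k=n@(A-p[:2])/(n@r[:2]);X=p+k*r;print(off,X.round(3),"inboard",((T-X[:2])@d).round(3))
E
```

```text
0 [ 0.286 -0.082  0.565] inboard 0.267
-0.06 [ 0.281 -0.147  0.567] inboard 0.242
0 [ 0.385 -0.132  0.561] inboard 0.157
-0.06 [ 0.373 -0.194  0.564] inboard 0.139
0 [ 0.435 -0.158  0.583] inboard 0.1
-0.06 [ 0.42  -0.217  0.584] inboard 0.087
0 [ 0.489 -0.185  0.619] inboard 0.04
-0.06 [ 0.471 -0.243  0.618] inboard 0.03
```

The forearm is a fork, and its underside will pass only just above the boom. I'll descend in small steps and watch the joint torques.

Call:
carry_out(
  increments=[
    [255,[-15,-8,30],0],
    [255,[0,0,30],0],
    [255,[0,0,25],0],
    [255,[0,0,15],0],
    [255,[0,0,0],0],
    [255,[0,0,0],0],
  ],
)

```text
time: 7.4
tool_pos: [0.5098, -0.1952, 0.2111]
ee_rot: [3.14, -0.004, -0.0]
wrist_force: [-0.2, 0.3, -0.4]
width: 0.0006
finger_force: 0.0
```

```bash
cat > st.py <<'E'
from h import *
o=robot.get_obs();print(o["time"].__round__(2),o["tool_pos"].round(4),"rot",o["ee_rot"].round(3),"tq",o["joint_torque"].round(2),"F",o["wrist_force"].round(2),"q",o["joint_positions"].round(3))
E
python3 st.py
```

```text
7.4 [ 0.5098 -0.1952  0.2111] rot [ 3.14  -0.004 -0.   ] tq [-1.000e-02 -3.256e+01 -2.943e+01  5.000e-02 -6.000e-02 -0.000e+00] F [-0.23  0.31 -0.37] q [-0.47   0.073  1.363  0.     1.701  1.101]
```

Call:
carry_out(
  increments=[
    [255,[0,0,6],0],
    [255,[0,0,6],0],
    [255,[0,0,4],0],
    [255,[0,0,0],0],
    [255,[0,0,0],0],
  ],
)

```text
time: 7.9
tool_pos: [0.509, -0.1948, 0.1932]
ee_rot: [3.141, -0.001, -0.0]
wrist_force: [-0.3, -1.3, -0.1]
width: 0.0009
finger_force: 0.0
```

```bash
python3 st.py
```

```text
7.9 [ 0.509  -0.1948  0.1932] rot [ 3.141e+00 -1.000e-03 -0.000e+00] tq [ -0.   -33.39 -30.12   0.05  -0.06  -0.  ] F [-0.3  -1.33 -0.1 ] q [-0.47   0.076  1.395  0.     1.669  1.101]
```

Call:
carry_out(
  increments=[
    [255,[0,0,4],0],
    [255,[0,0,4],0],
    [255,[0,0,4],0],
    [255,[0,0,0],0],
    [255,[0,0,0],0],
  ],
)

```text
time: 8.4
tool_pos: [0.5089, -0.1948, 0.181]
ee_rot: [3.141, -0.001, -0.0]
wrist_force: [1.1, 0.1, -0.9]
width: 0.0006
finger_force: 0.0
```

```bash
python3 st.py
```

```text
8.4 [ 0.5089 -0.1948  0.181 ] rot [ 3.141e+00 -1.000e-03 -0.000e+00] tq [ -0.   -33.43 -30.03   0.05  -0.06  -0.  ] F [ 1.06  0.06 -0.88] q [-0.47   0.079  1.415  0.     1.646  1.101]
```

Call:
carry_out(
  increments=[
    [255,[0,0,2],0],
    [255,[0,0,2],0],
    [255,[0,0,1],0],
    [255,[0,0,1],0],
    [255,[0,0,0],0],
    [255,[0,0,0],0],
  ],
)

```text
time: 9.0
tool_pos: [0.509, -0.1949, 0.1753]
ee_rot: [3.141, -0.002, -0.0]
wrist_force: [1.1, 0.5, -0.2]
width: 0.0004
finger_force: 0.0
```

```bash
python3 st.py
```

```text
9.0 [ 0.509  -0.1949  0.1753] rot [ 3.141e+00 -2.000e-03 -0.000e+00] tq [ -0.   -33.59 -30.13   0.05  -0.07   0.  ] F [ 1.13  0.5  -0.23] q [-0.47   0.081  1.425  0.     1.634  1.101]
```

Call:
carry_out(
  increments=[
    [255,[0,0,1],0],
    [255,[0,0,0],0],
    [255,[0,0,0],0],
  ],
)

```text
time: 9.3
tool_pos: [0.509, -0.1949, 0.1743]
ee_rot: [3.141, -0.002, -0.0]
wrist_force: [-0.9, -0.4, 0.0]
width: 0.0002
finger_force: 0.0
```

Call:
carry_out(
  increments=[
    [255,[0,0,1],0],
    [255,[0,0,0],0],
    [255,[0,0,0],0],
  ],
)

```text
time: 9.6
tool_pos: [0.509, -0.1948, 0.1732]
ee_rot: [3.141, -0.002, -0.0]
wrist_force: [-0.6, 1.0, -1.7]
width: 0.0005
finger_force: 0.0
```

```bash
python3 st.py
```

```text
9.6 [ 0.509  -0.1948  0.1732] rot [ 3.141e+00 -2.000e-03 -0.000e+00] tq [  0.   -33.64 -30.15   0.05  -0.07   0.  ] F [-0.57  0.97 -1.7 ] q [-0.47   0.081  1.428  0.     1.63   1.101]
```

Call:
carry_out(
  increments=[
    [255,[0,0,1],0],
    [255,[0,0,0],0],
    [255,[0,0,0],0],
  ],
)

```text
time: 9.9
tool_pos: [0.509, -0.1948, 0.1722]
ee_rot: [3.141, -0.002, -0.0]
wrist_force: [-1.0, -0.2, -0.2]
width: 0.0005
finger_force: 0.0
```

Call:
carry_out(
  increments=[
    [255,[0,0,0.7],0],
    [255,[0,0,0],0],
    [255,[0,0,0],0],
  ],
)

```text
time: 10.2
tool_pos: [0.509, -0.1948, 0.1716]
ee_rot: [3.141, -0.002, -0.0]
wrist_force: [0.1, 1.2, -0.4]
width: 0.0004
finger_force: 0.0
```

```bash
python3 - <<'E'
from h import *
o=robot.get_obs();print(o["tool_pos"],o["joint_torque"].round(2),o["wrist_torque"])
F=[]
for n in ("wrist","top","scene"):
    im=robot.snapshot(n);cv2.imwrite(f"pics/p_{n}.png",im);F.append(robot.get_obs()["wrist_force"])
print(np.round(F,2))
w=cv2.imread("pics/p_wrist.png");s=cv2.imread("pics/p_scene.png")
im=np.zeros((600,800,3),np.uint8);im[:300,:400]=cv2.resize(w,(400,300));im[:,400:]=cv2.resize(s[140:230,230:290],(400,600),interpolation=cv2.INTER_CUBIC);
im[300:,:400]=cv2.resize(cv2.imread("pics/p_top.png")[140:230,250:370],(400,300));cv2.imwrite("pics/m3.png",im)
E
```

```text
[ 0.50904918 -0.19484051  0.17157317] [  0.   -33.66 -30.14   0.05  -0.07   0.  ] [-0.04341251  0.20076563 -0.03688778]
[[-0.65  0.7   0.04]
 [-0.12  0.15  0.15]
 [-0.1   0.33  0.88]]
```

View pics/m3.png

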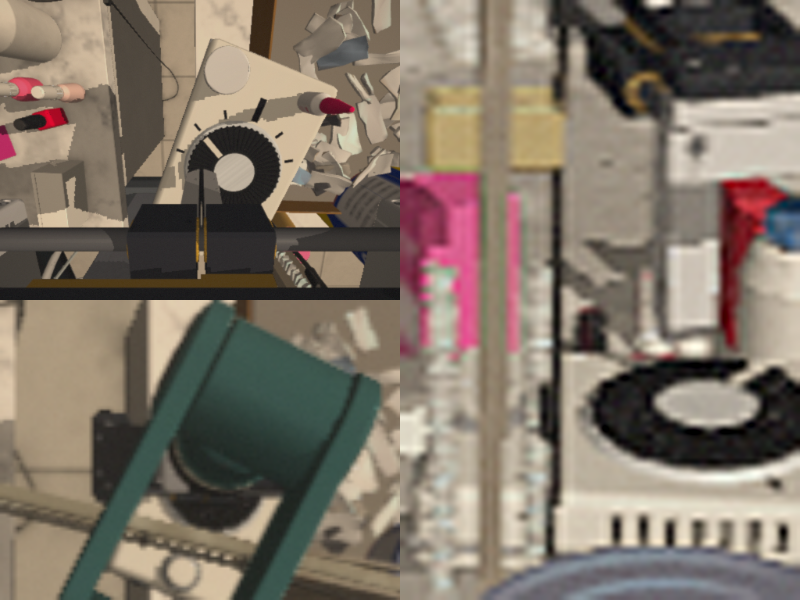

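```bash
python3 - <<'E'
from h import *
print("tip",proj("scene",[.509,-.1948,.1576]),"seen 273.9 190.2");print("C",proj("scene",[.5095,-.2243,.163]),"seen 277.2 200.7")
k=.64;c=robot.get_calibration("wrist");print("C in wrist",proj("wrist",[.5095,-.2243,.163],c),"seen",235*1.28,172*1.28, "tip",proj("wrist",[.509,-.1948,.1576],c))
c3=robot.get_calibration("wrist");c3["T"]=np.load("w3.npy")
from scipy.optimize import least_squares
obs=[("top",313.74,194.35,None),("wrist",268.4,98.6,c3),("scene",277.2,200.7,None),("wrist",235*1.28,172*1.28,c)]
r=least_squares(lambda X:np.ravel([proj(n,X,cc)-[u,v] for n,u,v,cc in obs]),[.5,-.2,.16]);print(r.x,r.fun.round(1))
E
```

```text
tip [271.59356155 196.51061518] seen 273.9 190.2
C [275.47534015 199.56425261] seen 277.2 200.7
C in wrist [297.7994392  220.93030082] seen 300.8 220.16 tip [257.63083579 218.940078  ]
[ 0.50986517 -0.22640097  0.16179215] [ 1.1 -0.8  0.8  0.3 -1.3 -0.4 -0.4 -0.3]
```

Call:
carry_out(
  increments=[
    [255,[0,0,1],0],
    [255,[0,0,0],0],
    [255,[0,0,0],0],
  ],
)

```text
time: 10.65
tool_pos: [0.509, -0.1948, 0.1705]
ee_rot: [3.141, -0.001, -0.0]
wrist_force: [-0.3, -0.0, -0.2]
width: 0.0005
finger_force: 0.0
```

Call:
carry_out(
  increments=[
    [255,[0,0,1],0],
    [255,[0,0,0],0],
    [255,[0,0,0],0],
  ],
)

```text
time: 10.95
tool_pos: [0.509, -0.1948, 0.1695]
ee_rot: [3.141, -0.002, -0.0]
wrist_force: [-0.6, 1.2, 0.6]
width: 0.0005
finger_force: 0.0
```

```bash
python3 st.py; python3 - <<'E'
from h import *
print(proj("scene",[.5244,-.2032,.3006]),"seen",150+293/2.222,303/2.222)
E
```

```text
10.95 [ 0.509  -0.1948  0.1695] rot [ 3.141e+00 -2.000e-03 -0.000e+00] tq [ -0.   -33.66 -30.11   0.05  -0.07   0.  ] F [-0.57  1.16  0.62] q [-0.47   0.083  1.435  0.     1.623  1.101]
[280.43798433 144.91686485] seen 281.86318631863185 136.36363636363637
```

Call:
carry_out(
  increments=[
    [255,[0,0,1],0],
    [255,[0,0,1],0],
    [255,[0,0,0],0],
    [255,[0,0,0],0],
  ],
)

```text
time: 11.35
tool_pos: [0.509, -0.1948, 0.1675]
ee_rot: [3.141, -0.002, -0.0]
wrist_force: [0.1, -0.1, -0.6]
width: 0.0002
finger_force: 0.0
```

Call:
carry_out(
  increments=[
    [255,[0,0,1],0],
    [255,[0,0,0],0],
    [255,[0,0,0],0],
  ],
)

```text
time: 11.65
tool_pos: [0.509, -0.1949, 0.1666]
ee_rot: [3.141, -0.002, -0.0]
wrist_force: [1.3, -0.3, 0.5]
width: 0.0002
finger_force: 0.0
```

Call:
carry_out(
  increments=[
    [255,[0,0,1],0],
    [255,[0,0,0],0],
    [255,[0,0,0],0],
  ],
)

```text
time: 11.95
tool_pos: [0.5091, -0.1948, 0.1655]
ee_rot: [3.141, -0.002, -0.0]
wrist_force: [-0.2, 0.5, -0.0]
width: 0.0005
finger_force: 0.0
```

```bash
python3 st.py
```

```text
11.95 [ 0.5091 -0.1948  0.1655] rot [ 3.141e+00 -2.000e-03 -0.000e+00] tq [  0.   -33.68 -30.08   0.05  -0.07   0.  ] F [-0.17  0.46 -0.02] q [-0.47   0.084  1.441  0.     1.615  1.101]
```

Call:
carry_out(
  increments=[
    [255,[0,0,1],0],
    [255,[0,0,0],0],
    [255,[0,0,0],0],
  ],
)

```text
time: 12.25
tool_pos: [0.509, -0.1948, 0.1645]
ee_rot: [3.141, -0.002, -0.0]
wrist_force: [0.3, 0.2, 0.5]
width: 0.0004
finger_force: 0.0
```

Call:
carry_out(
  increments=[
    [255,[0,0,1],0],
    [255,[0,0,0],0],
    [255,[0,0,0],0],
  ],
)

```text
time: 12.55
tool_pos: [0.509, -0.1949, 0.1635]
ee_rot: [3.141, -0.002, -0.0]
wrist_force: [-0.1, -0.3, 0.1]
width: 0.0008
finger_force: 0.0
```

Call:
carry_out(
  increments=[
    [255,[0,0,1],0],
    [255,[0,0,0],0],
    [255,[0,0,0],0],
  ],
)

```text
time: 12.85
tool_pos: [0.509, -0.1948, 0.1625]
ee_rot: [3.141, -0.002, -0.0]
wrist_force: [-0.3, 0.8, -1.7]
width: 0.0003
finger_force: 0.0
```

```bash
python3 st.py
```

```text
12.85 [ 0.509  -0.1948  0.1625] rot [ 3.141e+00 -2.000e-03 -0.000e+00] tq [ -0.   -33.7  -30.05   0.05  -0.07   0.  ] F [-0.33  0.78 -1.66] q [-0.47   0.085  1.446  0.     1.609  1.101]
```

```bash
python3 - <<'E'
from h import *
s=robot.snapshot("scene");cv2.imwrite("pics/p2.png",s);a=cv2.imread("pics/p_scene.png")
g=lambda i:cv2.cvtColor(i,cv2.COLOR_BGR2GRAY)
print("rows184-204");
for c in(270,272,274,276,278):print(c,g(a)[182:206,c],"\n   ",g(s)[182:206,c])
for z in(.17,.163,.1485):print(z,proj("scene",[.509,-.1948-.012,z]))
print(robot.get_obs()["wrist_torque"])
E
```

```text
rows184-204
270 [174 162 163 167 169 167 168 130  99 151 194  83  17  28  24  34 161 180
 170 179 145  30  25  28] 
    [171 165 167 166 169 168 169 168 174 176 165 114  48  10  16  28 165 181
 172 182 150  17  28  23]
272 [197 196 198 197 198 202 202 140  96 205 205 120  11  20  23 116 186 172
 169 171 176 116  16  29] 
    [199 199 200 198 197 197 198 198 199 202 160 112  16  29  31 114 184 173
 169 171 178 114   8  31]
274 [196 195 195 196 198 197 206 106 147 237 238 146   0  13  31 155 177 173
 167 164 175 195   3  15] 
    [198 196 197 195 196 195 196 199 198 205 147 120   0  11  38 157 177 171
 168 167 172 195   2  18]
276 [209 212 189 192 195 194 194  94 116 156 155 100   5  12  37 152 177 172
 167 168 168 182  82  17] 
    [210 212 188 192 195 192 199 198 203 192  92  60  18  14  24 154 177 173
 170 164 170 184  74  17]
278 [ 49  48  48  40  26  20  23  47  78  91 103  94  16  18  16 117 176 172
 169 169 173 191   0  28] 
    [ 45  46  53  30  28  20  20  33  76  83 102  96  14  23  13 115 176 169
 167 169 169 194   4  16]
0.17 [273.20052674 194.18999841]
0.163 [273.11217755 196.62957665]
0.1485 [272.93082498 201.63724882]
[-0.0074915   0.13301457 -0.01257622]
```

```bash
python3 - <<'E'
from h import *
c=robot.get_calibration("wrist");T=robot.get_obs()["tool_pos"]
for dx in(-.008,0,.008):
  for t in(-.012,0,.014): print(dx,t,proj("wrist",T+[dx,0,-t],c).round(1))
w=cv2.cvtColor(robot.snapshot("wrist"),cv2.COLOR_BGR2GRAY)
for col in(240,246,252,258,264,270,276):print(col,w[196:256:2,col])
F=[]
E
```

```text
-0.008 -0.012 [257.8 243.9]
-0.008 0 [257.7 236.4]
-0.008 0.014 [257.7 228.7]
0 -0.012 [257.8 232.9]
0 0 [257.8 226. ]
0 0.014 [257.7 218.8]
0.008 -0.012 [257.8 221.6]
0.008 0 [257.8 215.3]
0.008 0.014 [257.7 208.8]
240 [100  96 101 110 115 112 112  87  76 103  71  23  47  98 100  98  97  98
  82  80  80  81  80  81  78  82  81  80  81  81]
246 [51 46 42 34 33 32 36 34 31 30 34 52 98 96 98 98 99 98 97 83 81 80 81 81
 80 81 80 81 80 81]
252 [36 34 33 32 33 34 34 33 32 29 52 97 97 97 98 98 99 97 98 99 84 80 81 80
 80 81 81 82 80 82]
258 [31 33 34 33 32 36 33 33 33 33 32 31 26 26 26 28 24 24 27 27 29 26 24 21
 26 26 24 23 25 27]
264 [ 33  31  34  33  34  32  33  32  33  34  46  95  99  98  99  98  99 100
 100  98  98  99  83  81  81  80  81  82  82  82]
270 [ 56  31  32  36  30  33  32  30  35  31  31  46  96  99  99  98  98 100
  98  97  99  98  98  83  82  79  81  80  81  81]
276 [189 189 180  98  37  31  33  33  35  52 106 164 169 127 113 111 101  99
  99  96  98  99 100  98  84  82  81  82  80  80]
```

Call:
carry_out(
  increments=[
    [255,[0,0,1],0],
    [255,[0,0,0],0],
    [255,[0,0,0],0],
  ],
)

```text
time: 13.25
tool_pos: [0.509, -0.1948, 0.1615]
ee_rot: [3.141, -0.001, -0.0]
wrist_force: [0.1, -0.1, -0.3]
width: 0.0007
finger_force: 0.0
```

Call:
carry_out(
  increments=[
    [255,[0,0,1],0],
    [255,[0,0,0],0],
    [255,[0,0,0],0],
  ],
)

```text
time: 13.55
tool_pos: [0.509, -0.1949, 0.1606]
ee_rot: [3.141, -0.002, -0.0]
wrist_force: [-0.1, -0.2, 0.8]
width: 0.0008
finger_force: 0.0
```

Call:
carry_out(
  increments=[
    [255,[0,0,1],0],
    [255,[0,0,0],0],
    [255,[0,0,0],0],
  ],
)

```text
time: 13.85
tool_pos: [0.509, -0.1948, 0.1596]
ee_rot: [3.141, -0.002, -0.0]
wrist_force: [0.7, -0.7, 0.9]
width: 0.0003
finger_force: 0.0
```

```bash
python3 st.py
```

```text
13.85 [ 0.509  -0.1948  0.1596] rot [ 3.141e+00 -2.000e-03 -0.000e+00] tq [ -0.   -33.72 -30.02   0.05  -0.07   0.  ] F [ 0.68 -0.75  0.87] q [-0.47   0.086  1.451  0.     1.603  1.101]
```

Call:
carry_out(
  increments=[
    [255,[0,0,1],0],
    [255,[0,0,0],0],
    [255,[0,0,0],0],
  ],
)

```text
time: 14.15
tool_pos: [0.509, -0.1949, 0.1585]
ee_rot: [3.141, -0.002, -0.0]
wrist_force: [0.3, 0.7, -0.4]
width: 0.0005
finger_force: 0.0
```

Call:
carry_out(
  increments=[
    [255,[0,0,1],0],
    [255,[0,0,0],0],
    [255,[0,0,0],0],
  ],
)

```text
time: 14.45
tool_pos: [0.5091, -0.1948, 0.1575]
ee_rot: [3.141, -0.002, -0.0]
wrist_force: [-0.3, 0.1, 0.5]
width: 0.0006
finger_force: 0.0
```

Call:
carry_out(
  increments=[
    [255,[0,0,1],0],
    [255,[0,0,0],0],
    [255,[0,0,0],0],
  ],
)

```text
time: 14.75
tool_pos: [0.5092, -0.1949, 0.157]
ee_rot: [3.141, -0.002, 0.0]
wrist_force: [-0.2, 0.3, 1.4]
width: 0.0004
finger_force: 0.8
```

```bash
python3 - <<'E'
from h import *
F=[]
for _ in range(3):
    s=robot.snapshot("scene");F.append(robot.get_obs()["wrist_force"])
print(np.round(F,1));g=cv2.cvtColor(s,cv2.COLOR_BGR2GRAY)
for c in(270,272,274,276):print(c,g[184:206,c])
E
```

```text
[[-1.   0.5  2.7]
 [-0.2  0.6  1.1]
 [-1.   0.5  1.9]]
270 [171 163 165 164 168 168 172 167 177 176 151 111  36  31 167 182 174 178
 163  31  27  25]
272 [198 198 197 197 198 198 196 197 199 207 160 104   1 113 186 173 165 169
 176 149   0  34]
274 [196 194 195 196 197 195 195 196 198 208 134 100  28 153 179 170 168 167
 170 192  40  14]
276 [212 213 189 190 197 200 199 195 188 199  83  41  22 152 178 172 171 170
 171 183  73  57]
```

Contact with the dial came at TCP z ≈ 0.157, so the effective tip offset is about -5 mm. Next I press to about 4.5 N.

Call:
carry_out(
  increments=[
    [255,[0,0,1],0],
    [255,[0,0,0.7],0],
    [255,[0,0,0],0],
    [255,[0,0,0],0],
  ],
)

```text
time: 15.3
tool_pos: [0.5093, -0.1948, 0.1552]
ee_rot: [3.141, -0.002, 0.0]
wrist_force: [0.4, 1.5, 3.4]
width: 0.0004
finger_force: 1.9
```

```bash
cat > fz.py <<'E'
from h import *
F=[]
for _ in range(4):
    s=robot.snapshot("wrist");F.append(robot.get_obs()["wrist_force"])
o=robot.get_obs();print(o["time"],np.mean(F,0).round(2),o["tool_pos"].round(4),o["finger_force"],o["wrist_torque"].round(2))
cv2.imwrite("pics/fz.png",s)
E
python3 fz.py
```

```text
15.5 [-0.32  1.11  3.67] [ 0.5092 -0.1948  0.1551] 1.9359728117706254 [ 0.19  0.2  -0.01]
```

Call:
carry_out(
  increments=[
    [255,[0,0,0.6],0],
    [255,[3.1,0.2,0],0],
    [255,[3.1,0.5,0],0],
    [255,[3.0,0.8,0],0],
    [255,[2.9,1.1,0],0],
    [255,[2.8,1.4,0],0],
    [255,[0,0,0],0],
  ],
)

```text
time: 16.2
tool_pos: [0.5248, -0.1991, 0.1544]
ee_rot: [3.141, -0.003, -0.0]
wrist_force: [0.5, 1.3, 4.4]
width: 0.0005
finger_force: 2.3
```

```bash
cat > ptr.py <<'E'
from h import *
c=robot.get_calibration("wrist");img=cv2.imread("pics/fz.png");C=np.array([.5099,-.2264]);yaw=-.35
# sample ring on the dial face, report bright arcs as dial angle
g=cv2.cvtColor(img,cv2.COLOR_BGR2GRAY)
out=[]
for dv in np.arange(-20,171,5):
    a=yaw+np.pi/2-np.radians(dv)
    v=[g[tuple(np.round(proj("wrist",[C[0]+r*np.cos(a),C[1]+r*np.sin(a),.161],c)[::-1]).astype(int))] for r in(.026,.029,.032,.035)]
    out.append((int(dv),int(np.median(v))))
print(out)
E
python3 fz.py; python3 ptr.py
```

```text
16.4 [1.02 0.28 4.2 ] [ 0.5243 -0.199   0.1545] 2.262831738044042 [ 0.05 -0.06 -0.01]
[(-20, 57), (-15, 56), (-10, 58), (-5, 78), (0, 87), (5, 69), (10, 90), (15, 76), (20, 96), (25, 93), (30, 47), (35, 34), (40, 29), (45, 33), (50, 49), (55, 186), (60, 174), (65, 33), (70, 30), (75, 33), (80, 29), (85, 27), (90, 34), (95, 29), (100, 28), (105, 35), (110, 29), (115, 32), (120, 32), (125, 30), (130, 32), (135, 32), (140, 29), (145, 33), (150, 31), (155, 30), (160, 32), (165, 30), (170, 29)]
```

The dial follows the fingertip, now at about 58° from 30°. I'll continue the arc.

Call:
carry_out(
  increments=[
    [255,[2.6,1.7,0],0],
    [255,[2.4,2.0,0],0],
    [255,[2.2,2.2,0],0],
    [255,[2.0,2.4,0],0],
    [255,[1.7,2.6,0],0],
    [255,[0.5,0.9,0],0],
    [255,[0,0,0],0],
  ],
)

```text
time: 17.1
tool_pos: [0.5356, -0.211, 0.1544]
ee_rot: [3.141, -0.002, -0.0]
wrist_force: [2.2, -0.1, 5.4]
width: 0.001
finger_force: 2.3
```

```bash
python3 fz.py; python3 ptr.py
```

```text
17.3 [0.87 0.14 4.7 ] [ 0.5355 -0.2108  0.1545] 2.2665220202179626 [ 0.03 -0.11  0.  ]
[(-20, 28), (-15, 74), (-10, 78), (-5, 80), (0, 78), (5, 79), (10, 78), (15, 78), (20, 79), (25, 86), (30, 89), (35, 57), (40, 36), (45, 94), (50, 97), (55, 95), (60, 93), (65, 60), (70, 28), (75, 34), (80, 30), (85, 183), (90, 182), (95, 31), (100, 32), (105, 35), (110, 28), (115, 33), (120, 33), (125, 27), (130, 31), (135, 31), (140, 28), (145, 32), (150, 30), (155, 31), (160, 25), (165, 27), (170, 27)]
```

Pointer is at about 88°, so I'll lift straight up and let it click in.

Call:
carry_out(
  increments=[
    [255,[0,0,-2],0],
    [255,[0,0,-3],0],
    [255,[0,0,-10],0],
    [255,[0,0,-15],0],
    [255,[0,0,0],0],
    [255,[0,0,0],0],
  ],
)

```text
time: 17.9
tool_pos: [0.5356, -0.2109, 0.1853]
ee_rot: [3.14, -0.003, -0.0]
wrist_force: [-0.1, -0.5, 0.4]
width: 0.0
finger_force: 0.0
```

```bash
python3 fz.py; python3 ptr.py; python3 - <<'E'
from h import *
i=cv2.imread("pics/fz.png");cv2.imwrite("pics/fzc.png",cv2.resize(i,(640,480)))
t=robot.get_calibration("wrist");print(proj("wrist",[.4303,-.1965,.164],t))
E
```

```text
18.1 [-0.08  0.   -0.35] [ 0.535  -0.2105  0.1837] 0.0 [0.02 0.18 0.04]
[(-20, 80), (-15, 80), (-10, 80), (-5, 78), (0, 92), (5, 95), (10, 95), (15, 96), (20, 95), (25, 70), (30, 44), (35, 33), (40, 35), (45, 32), (50, 30), (55, 34), (60, 31), (65, 28), (70, 33), (75, 32), (80, 31), (85, 116), (90, 188), (95, 138), (100, 36), (105, 29), (110, 34), (115, 32), (120, 28), (125, 34), (130, 31), (135, 29), (140, 34), (145, 28), (150, 33), (155, 31), (160, 29), (165, 33), (170, 31)]
[241.55801255 329.48612239]
```

View pics/fzc.png

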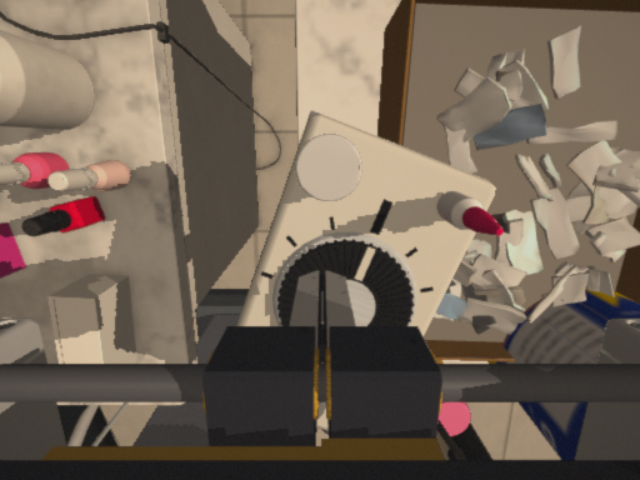

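The dial has clicked in with its pointer on the long tick (pointer at (366,263), tick at (382,217)), and nothing else has moved. I'll back out over the boom and reach the button from the front, under the boom, with the fingers open.

Call:
carry_out(
  increments=[
    [255,[0,0,-30],0],
    [255,[0,0,-45],0],
    [255,[0,0,-45],0],
    [255,[0,0,-45],0],
    [255,[0,0,-45],0],
    [255,[0,0,-45],0],
    [255,[-5,0,-45],0],
    [255,[-15,0,-35],0],
  ],
)

```text
time: 18.9
tool_pos: [0.515, -0.2103, 0.5206]
ee_rot: [3.141, -0.002, 0.001]
wrist_force: [-0.6, -0.1, 0.3]
width: 0.0002
finger_force: 0.0
```

Call:
carry_out(
  increments=[
    [255,[-35,0,-15],0],
    [255,[-35,0,-10],0],
    [255,[-35,0,0],0],
    [255,[-40,0,0],0],
    [255,[-40,5,0],0],
    [255,[-40,10,0],0],
    [255,[0,0,0],0],
    [255,[0,0,0],0],
  ],
)

```text
time: 19.7
tool_pos: [0.2892, -0.2254, 0.5443]
ee_rot: [3.14, -0.003, -0.002]
wrist_force: [0.7, -0.6, 0.2]
width: 0.0002
finger_force: 0.0
```

```bash
python3 st.py; python3 - <<'E'
from h import *
print("lampbase",onz("top",318,235,.02))
c=robot.get_calibration("wrist");c["T"]=np.load("w1.npy");print(onz("wrist",277*.64,395*.64,.02,c))
E
```

```text
19.7 [ 0.2892 -0.2254  0.5443] rot [ 3.14e+00 -3.00e-03 -2.00e-03] tq [-5.100e-01 -2.130e+01 -2.494e+01 -0.000e+00  5.000e-02 -2.000e-02] F [ 0.74 -0.59  0.17] q [-8.180e-01 -1.100e-01  8.480e-01  1.000e-03  2.401e+00  7.560e-01]
lampbase [ 0.39267905 -0.25885943  0.02      ]
[ 0.40098602 -0.25337416  0.02      ]
```

Call:
carry_out(
  increments=[
    [0,[0,0,25],-7.9],
    [0,[0,0,25],-7.9],
    [0,[0,0,25],-7.9],
    [0,[0,0,25],-7.9],
    [0,[0,0,25],-7.9],
    [0,[0,0,25],-7.9],
    [0,[0,0,25],-7.9],
    [0,[0,0,25],-7.9],
  ],
)

```text
time: 20.5
tool_pos: [0.2912, -0.2251, 0.3418]
ee_rot: [-3.141, -0.001, 1.111]
wrist_force: [0.0, -0.9, 0.1]
width: 0.0609
finger_force: 0.0
```

Call:
carry_out(
  increments=[
    [0,[0,0,25],-7.9],
    [0,[0,0,25],-7.9],
    [0,[30,0,25],0],
    [0,[8,0,25],0],
    [0,[0,0,20],0],
    [0,[0,0,0],0],
    [0,[0,0,0],0],
  ],
)

```text
time: 21.2
tool_pos: [0.2981, -0.1879, 0.2236]
ee_rot: [3.141, -0.001, 1.38]
wrist_force: [0.6, -0.5, 0.8]
width: 0.0935
finger_force: 0.0
```

```bash
cat > tgt.py <<'E'
from h import *
o=robot.get_obs();y=o["ee_rot"][2];B=np.array([.4303,-.1965]);tx=np.array([np.cos(y),np.sin(y)]);ty=np.array([np.sin(y),-np.cos(y)])
d=B-.056*ty-o["tool_pos"][:2];print(o["tool_pos"].round(4),np.degrees(y),o["width"],"need tool dx,dy mm",1e3*d@tx,1e3*d@ty,o["joint_positions"].round(2))
E
python3 tgt.py
```

```text
[ 0.2981 -0.1879  0.2236] 79.08377873861548 0.09349423526097055 need tool dx,dy mm 16.574406498283413 75.4858410665823 [-0.72 -0.37  1.72  0.    1.79 -0.53]
```

Call:
carry_out(
  increments=[
    [0,[4,20,10],0],
    [0,[6,25,10],0],
    [0,[6,20,5],0],
    [0,[0.5,10,5],0],
    [0,[0,0,0],0],
    [0,[0,0,0],0],
  ],
)

```text
time: 21.8
tool_pos: [0.3743, -0.1868, 0.1946]
ee_rot: [3.14, 0.001, 1.379]
wrist_force: [0.4, -0.2, -0.4]
width: 0.0942
finger_force: 0.0
```

```bash
python3 tgt.py; python3 - <<'E'
from h import *
c=robot.get_calibration("wrist");i=robot.snapshot("wrist");s=robot.snapshot("scene")
im=np.zeros((600,800,3),np.uint8);im[:300,:400]=cv2.resize(i,(400,300));im[:,400:]=cv2.resize(s[90:270,210:330],(400,600),interpolation=cv2.INTER_CUBIC)
b=proj("wrist",[.4303,-.1965,.164],c);print("btn px",b);x,y=b.astype(int)
x0=min(max(x-80,0),352);y0=min(max(y-60,0),264);im[300:,:400]=cv2.resize(i[y0:y0+120,x0:x0+160],(400,300),interpolation=cv2.INTER_CUBIC);print(x0,y0)
cv2.imwrite("pics/m4.png",im)
E
```

```text
[ 0.3743 -0.1868  0.1946] 78.99229124967097 0.0941680406030818 need tool dx,dy mm 1.1582280452054663 0.8339171056728979 [-0.6  -0.21  1.66 -0.    1.69 -0.41]
btn px [327.35989335 210.16024468]
247 150
```

View pics/m4.png

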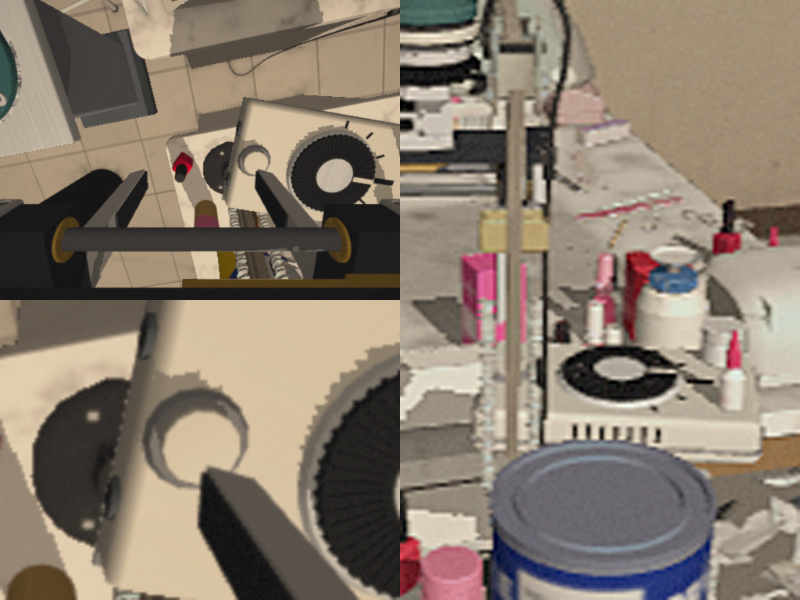

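```bash
python3 - <<'E'
from h import *
c=robot.get_calibration("wrist");o=robot.get_obs();y=o["ee_rot"][2];T=o["tool_pos"]
for t in(.014,.0,-.005):
    print(t,[proj("wrist",T+dx*np.array([np.cos(y),np.sin(y),0])+dy*np.array([np.sin(y),-np.cos(y),0])-[0,0,t],c).round(1).tolist() for dx,dy in((.008,.047),(.008,.0595),(0,.047),(-.008,.047))])
for p in((205,470),(240,470),(275,510),(200,530)):print(p,247+p[0]/2.5,150+(p[1]-300)/2.5)
E
```

```text
0.014 [[320.1, 208.8], [336.9, 208.8], [319.5, 218.9], [318.9, 228.7]]
0.0 [[324.5, 215.4], [342.4, 215.4], [323.8, 226.0], [323.1, 236.5]]
-0.005 [[326.2, 217.9], [344.5, 217.9], [325.4, 228.8], [324.7, 239.5]]
(205, 470) 329.0 218.0
(240, 470) 343.0 218.0
(275, 510) 357.0 234.0
(200, 530) 327.0 242.0
```

The wrist view shows the fingertip edge at (337,218), just short of and above the button centre at (326,208), with the dial still on the long tick. The tip offset of -5 mm is confirmed, so I'll descend onto the button.

Call:
carry_out(
  increments=[
    [0,[1.2,1,10],0],
    [0,[0,0,10],0],
    [0,[0,0,7],0],
    [0,[0,0,5],0],
    [0,[0,0,2],0],
    [0,[0,0,0],0],
    [0,[0,0,0],0],
  ],
)

```text
time: 22.6
tool_pos: [0.3758, -0.1856, 0.1603]
ee_rot: [3.139, 0.001, 1.379]
wrist_force: [0.8, -0.1, -0.2]
width: 0.0938
finger_force: 0.0
```

```bash
python3 fz.py; python3 tgt.py
```

```text
22.8 [-0.18 -0.23 -0.06] [ 0.3758 -0.1856  0.1604] 0.0 [-0.06  0.07  0.03]
[ 0.3758 -0.1856  0.1604] 78.99811599621431 0.09401318053179976 need tool dx,dy mm -0.2943475145366842 -0.43761228521503404 [-0.59 -0.2   1.72  0.    1.62 -0.4 ]
```

Call:
carry_out(
  increments=[
    [0,[0,0,1.5],0],
    [0,[0,0,1],0],
    [0,[0,0,1],0],
    [0,[0,0,1],0],
    [0,[0,0,0],0],
    [0,[0,0,0],0],
  ],
)

```text
time: 23.4
tool_pos: [0.3757, -0.1855, 0.1558]
ee_rot: [3.139, 0.001, 1.379]
wrist_force: [-0.8, 0.1, 2.0]
width: 0.0936
finger_force: 1.2
```

```bash
python3 fz.py
```

```text
23.6 [-0.72  0.19  2.61] [ 0.3757 -0.1855  0.1557] 1.2099512130953372 [-0.06  0.05 -0.01]
```

Call:
carry_out(
  increments=[
    [0,[0,0,1],0],
    [0,[0,0,0.7],0],
    [0,[0,0,0],0],
    [0,[0,0,0],0],
  ],
)

```text
time: 24.0
tool_pos: [0.3757, -0.1856, 0.154]
ee_rot: [3.14, 0.001, 1.379]
wrist_force: [-0.5, 0.3, 3.1]
width: 0.0938
finger_force: 1.9
```

```bash
python3 fz.py
```

```text
24.2 [-0.99  0.44  3.79] [ 0.3757 -0.1855  0.154 ] 1.8992649740539491 [ 0.01 -0.02  0.02]
```

Call:
carry_out(
  increments=[
    [0,[0,0,0.7],0],
    [0,[0,0,0.7],0],
    [0,[0,0,0],0],
    [0,[0,0,0],0],
  ],
)

```text
time: 24.6
tool_pos: [0.3758, -0.1856, 0.1537]
ee_rot: [3.139, 0.001, 1.379]
wrist_force: [-2.7, 1.1, 8.8]
width: 0.0939
finger_force: 4.1
```

```bash
python3 fz.py
```

```text
24.8 [-2.51  1.18  8.34] [ 0.3758 -0.1856  0.1537] 4.130882564932108 [0.13 0.2  0.06]
```

The travel has stalled on the stop at about 8 N, so the button is fully down. I'll release and retreat.

Call:
carry_out(
  increments=[
    [0,[0,0,-3],0],
    [0,[0,0,-5],0],
    [0,[0,0,-10],0],
    [0,[0,0,-10],0],
    [0,[0,-20,-5],0],
    [0,[0,-30,0],0],
    [0,[0,-25,0],0],
    [0,[0,0,0],0],
  ],
)

```text
time: 25.6
tool_pos: [0.3006, -0.1709, 0.1861]
ee_rot: [3.139, 0.001, 1.377]
wrist_force: [0.3, 0.1, 0.2]
width: 0.0939
finger_force: 0.0
```

```bash
python3 fz.py; python3 - <<'E'
from h import *
# dial pointer check from wrist (camera beside the console)
exec(open("ptr.py").read().replace("from h import *",""))
c=robot.get_calibration("wrist")
print(proj("wrist",[.5099,-.2264,.163],c),img.shape)
E
```

```text
25.8 [-0.13 -0.05 -0.09] [ 0.3026 -0.1714  0.1855] 0.0 [-0.12  0.06 -0.02]Traceback (most recent call last):
  File "<stdin>", line 3, in <module>
  File "<string>", line 8, in <module>
IndexError: index 525 is out of bounds for axis 1 with size 512
```

```bash
python3 - <<'E'
from h import *
g=cv2.cvtColor(robot.snapshot("top"),cv2.COLOR_BGR2GRAY);C=onz("top",313.74,194.35,.161)
print([(d,int(np.median([g[tuple(np.round(proj("top",[C[0]+r*np.cos(-.35+np.pi/2-np.radians(d)),C[1]+r*np.sin(-.35+np.pi/2-np.radians(d)),.163])[::-1]).astype(int))] for r in(.026,.029,.032,.035)]))for d in range(0,151,10)])
a=cv2.imread("pics/scene0.png").astype(int);b=robot.snapshot("scene").astype(int);m=abs(a-b).max(2)[190:300,195:330]>60;print("changed px near jars",m.sum())
print(robot.close_job())
E
```

```text
File "<stdin>", line 3
    print([(d,int(np.median([g[tuple(np.round(proj("top",[C[0]+r*np.cos(-.35+np.pi/2-np.radians(d)),C[1]+r*np.sin(-.35+np.pi/2-np.radians(d)),.163])[::-1]).astype(int))] for r in(.026,.029,.032,.035)]))for d in range(0,151,10)])
                                                                                                                                                                                                                                  ^
SyntaxError: closing parenthesis ']' does not match opening parenthesis '('
```

```bash
python3 - <<'E'
from h import *
g=cv2.cvtColor(robot.snapshot("top"),cv2.COLOR_BGR2GRAY);C=onz("top",313.74,194.35,.161)
def val(d,r):
    a=-.35+np.pi/2-np.radians(d);u,v=proj("top",[C[0]+r*np.cos(a),C[1]+r*np.sin(a),.163]);return g[round(v),round(u)]
L=[(d,int(np.median([val(d,r) for r in(.026,.029,.032,.035)]))) for d in range(0,151,10)];print(L)
a=cv2.imread("pics/scene0.png").astype(int);b=robot.snapshot("scene").astype(int);print("changed px near jars",(abs(a-b).max(2)[190:300,195:330]>60).sum())
if max(L,key=lambda x:x[1])[0]==90: print(robot.close_job())
E
```

```text
[(0, 48), (10, 40), (20, 41), (30, 40), (40, 40), (50, 40), (60, 42), (70, 38), (80, 41), (90, 154), (100, 74), (110, 40), (120, 40), (130, 41), (140, 42), (150, 46)]
changed px near jars 26
the job is handed in; nothing more can be done
None
```

The job is handed in: the dial is clicked in at the long tick and was let go, the start button was then pressed fully down and released, and I saw nothing else on or beside the console move.

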